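# Pin the tester's drawbar and close the linchpin ring

### The job

Lock the drawbar of the small bench tester: take the linchpin out of its stand, feel for the drawbar's hole under the slot in the tester's nose, and push the pin gently down through it until its flange sits fully home on the nose. Then swing the pin's ring down over the free end of the nose, past the two spring balls, until it hangs closed against its end stop, and let go. Never force the pin or the ring against the tester, and leave the mouse, the spanner and the hardness block where they are.

Things in the scene. Friction and masses are not known exactly. Their poses are not given: they have to be found in the camera images.
- pin: Loose steel linchpin standing in the stand, 0.11-0.18 kg with ring. Origin on its axis at the flange's underside, z up, +x towards its ring (when open). Shank below: 10 mm diameter, 50 mm long, blunt: a 9 mm flat tip, 2 mm bevel. Flange 24 mm diameter, 4 mm thick; 12 mm neck up to z = 18 mm, grip head above. Upright, it goes into the slot with its +x towards the nose's free end.
- head (a point): Middle of the pin's grip head, 33 mm above the flange's underside. The head is 14 x 14 mm square, 30 mm high, faces square to the pin's x and y. Pinch it across the pin's y, fingertips at least 21 mm above the flange's underside, so that the ring on the +x side stays free.
- ring (a joint): Ring angle about the pin's y axis; hinge in the neck, 10 mm above the flange's underside. 0: level along the pin's +x; positive: down; 1.47: end stop, closed, hanging beside the pin's tip. A rigid U of 4 mm wire: two 55 mm legs at y = +-22 mm and a cross bar. Stays where left (friction 0.06 N m). On the seated pin it clicks past the nose's spring balls (2.5 N each) and is closed from 1.40 on.
- tab (a point): Rounded free edge (6 mm thick, 24 mm wide) of the thumb tab, which stands at right angles on the middle of the ring's cross bar: 55 mm out along the ring from the hinge, 28 mm off the ring's plane (up when the ring is level, pointing away from the nose's end when closed). Push here to swing the ring: down at first, at the end sideways towards the pin.
- slot (a point): Centre of the slot in the nose's top face, at that face's height, 115 mm above the bench; x level along the nose to its free end (19 mm from here), y across, z up. Slot 24 mm (x) by 14 mm (y), wall 8 mm. Pin home: its flange lies on this face, its origin at this height; come down on it slowly (15 mm/s). The drawbar and its hole lie below (see tester).
- tester: Fixed tester. Origin on the bench under the slot's centre, axes as the slot's. Nose 36 mm wide, 34 high. In it, 9 mm below its top, a tight steel drawbar 16 mm thick; its vertical 12 mm hole is at y = 0 but up to 6 mm either way along x from the slot's centre: unmeasured, to be felt. Below, an 8 mm wall, slot 27 x 16. Pin or ring on tester: over 40 N is forcing.
- housing (a point): Centre of the top of the tester's cream housing, a box 200 x 220 mm and about 160 mm high behind the nose; its front face is 100 mm from the slot's centre on the slot's -x side. Axes as the tester's.
- balls (a point): Point midway between the two spring balls, which stick 3.5 mm out of the nose's two flanks (at y = +-18 mm), 16 mm from the slot's centre towards the free end and 15 mm below the nose's top. Each gives way by 1.5 mm (about 2.5 N) when a leg of the ring passes.
- stand: Grey plastic block 70 x 70 x 62 mm fixed on the bench, holding the pin in a 13 mm hole, 56 mm deep, in the middle of its top. Origin at the centre of its underside.
- mouse: Grey computer mouse, 100 x 58 x 32 mm, bystander; origin under its centre.
- spanner: Steel spanner, 160 mm long, lying flat, bystander; origin under its middle.
- block: Round steel hardness reference block, 60 mm diameter, 14 mm high, bystander; origin under its centre.
Things that resemble listed ones, but are neither listed nor needed, are in the scene too. What is shaped like the pin but brown, orange or red is not meant.

How it is judged (in metres and radians):
On the way, in this order (a step that is already met when the one before it is completed fails the run):
1. the pin is fully home through slot and drawbar, flange on the nose (z of pin in the frame of slot between -0.003 and 0.0025 m and y of pin in the frame of slot between -0.004 and 0.004 m and x of pin in the frame of slot between -0.009 and 0.009 m and angle between the z axis of pin and the z axis of tester, either way round below 0.12 rad), for 0.2 s.
2. the ring is swung down over the nose's end, past the spring balls (value of joint ring above 1.4 rad), for 0.2 s.
At the end, for the whole second after the job is handed in: The pin stands upright (within 7 degrees) through slot and drawbar, its flange within 2.5 mm of the nose's top face, its ring closed over the nose's end (joint above 1.40 rad, end stop 1.47), at rest and let go (all of step 1 and value of joint ring above 1.4 rad and linear speed of pin below 0.02 m/s); the robot touches nothing.
It fails at once if the pin or its ring is pressed against the tester with more than 40 N (contact force between pin and tester above 40 N).
It fails at once if the mouse is moved by more than 30 mm (distance of mouse from where it was at the start of the episode above 0.03 m).
It fails at once if the spanner is moved by more than 30 mm (distance of spanner from where it was at the start of the episode above 0.03 m).
It fails at once if the block is moved by more than 30 mm (distance of block from where it was at the start of the episode above 0.03 m).
It also fails if it takes over 72 s, if anything falls off the work surface, if the arm or the gripper's body presses on something with over 40 N, if the wrist force passes 120 N, or if a joint passes its speed limit or range.

### The arm

A 7-joint arm with a two-finger parallel gripper is mounted at the origin on the work surface. World frame = base frame: x ahead of the robot, y to its left, z up, the work surface at z = 0. Lengths are in mm, angles in rad, forces in N, time in s.
With the tool pointing down it reaches from about 425 to 1025 mm from the base axis. Payload 9.4 kg.
Tool frame: the origin (TCP) lies midway between the tips of the shut fingers; the grasp point (between the pads) lies 19 mm behind it (grip_point_offset is the distance from the TCP to the grasp point, in mm); z points along the fingers, y is the line along which they close (so a half turn about z gives the same grasp; the last joint's range is limited). The gripper opens to 85 mm and grips with 20 to 120 N. Pads are 22 mm wide; open, the fingers measure 114 mm over their backs; the gripper's body (76 mm by 85 mm) begins 54 mm behind the grasp point. The pads swing forward as they close: fully open they stand 13 mm farther back than shut.
Start: joints at [1.075, 0.599, -0.003, 1.599, 0.002, 0.943, -0.08], TCP at [294.823, -662.347, 231.275] pointing down, gripper open.
Joint ranges: [-2.57, 2.57], [-0.35, 1.97], [-1.29, 1.29], [0.11, 2.56], [-1.05, 4.19], [0.11, 1.86], [-2.63, 2.63]. Speed limits (rad/s): [2.22, 2.22, 3.01, 3.01, 3.14, 3.14, 3.14].

### API

Orientations are given as a unit quaternion [w, x, y, z].
In Python, from plant import sense, capture, close_job, regions_of, grip_point_offset gives the robot as it stands.
- The arm moves only by the tool servo_tool, never from a script. Its argument "moves" is a list of rows, each a list of 7 numbers: the shift along the world's x, y, z in m, then the turn, a rotation vector about the world's x, y, z in rad, then the finger opening in m, from 0 to 0.0854. A call has 1 to 12 rows; each row shifts and turns the commanded pose from where the row before left it; what a row does not reach is not made up. A row lasts 1/8 s, in which the tool goes at most 62.5 mm and 10.7 degrees, less where a joint would pass 70% of its speed; a pose out of reach is approached as far as the arm can. A call is refused whole if a number of a shift passes 0.0625 or a number of a turn 0.188, either way. A call with a gripper value outside its range is refused whole. The fingers move at their own pace and stop on an object; "grip_force" is the grip in N (left out, the last holds). Time passes only in rows, so rows that do not move let the fingers close. It gives the time, the measured TCP pose, the force, the opening and the grip force at its end, in the units of the state.
- sense(): the state, without advancing time (a new reading comes with each control period).
- capture(name): name is "scene" or "top" or "wrist"; returns a dict with "pixels" (384x512x3 uint8, red, green, blue), "K" (3x3 intrinsics, pixels), "D" ([k1, k2, p1, p2, k3] as OpenCV has them; the pictures are not rectified), "eye" and "attitude" of the camera in the world. Camera axes: x right, y down, z forward; pixel columns grow to the right and rows downward; lengths in mm; the calibration is good to about 2 mm. A picture is of the moment at which its call begins. There is no depth.
- close_job(): hands the job in; it is judged then, once.
Trained networks look in the newest picture that a camera, given by its name, has taken for a name from the list of things; names that differ only in an ending like _2 or _b are one class to them, and where a whole thing is asked for, a point or a joint stands for the part that bears it (a point fixed in the world has none). Each returns a list of dicts, best first, with "p" (0 to 1); they miss things now and then, are a little off and sometimes report something else, mostly with a low value. They report only what shows in the picture. A call takes as long as a camera call. They do not tell look-alikes from the thing itself.
- regions_of(camera, target): "region" (384x512 bool, what is visible of it) and "point" ([column, row] in pixels, amid what is visible of it).
The state is a dict: "time": time; "q": joint angles; "qd": joint speeds; "tau": joint torques, N m; "eef_pos": TCP position; "tcp_rot": TCP orientation; "force": force on the tool from outside, world axes, zero at the start; "wrist_torque": the same for the moment, N m; "grip_width": finger opening in mm; "finger_force": force on a finger pad.
Only numpy, scipy, OpenCV 4.12 (cv2) and the standard library are available. Lean on these libraries where they do the work, as an engineer would, in place of code of your own. Each camera call takes 0.05 s, during which the arm holds its last target. There are 200 camera calls.

## Working session

There is one attempt and no reset: what is moved stays moved. The work goes in short steps, Python scripts to look and compute and a tool call to move; the robot and the scene stay as the last step left them, time stands still between calls to the robot, and variables do not carry over. Pictures are saved under pics/ and viewed, at most 10 in all, crops included, and the job is handed in when it is done.

Besides the shell and the picture viewer there is one more tool, called after ">>>" as name(argument=value, ...) on one line, values as JSON. servo_tool: Moves the arm, as the interface text tells. Its arguments: {"type":"object","properties":{"moves":{"type":"array","items":{"type":"array","items":{"type":"number"}}},"grip_force":{"type":"number"}},"required":["moves"]}

```bash
ls; mkdir -p pics; cat > h.py <<'E'
import numpy as np, cv2
from plant import sense, capture, close_job, regions_of, grip_point_offset
from scipy.spatial.transform import Rotation as R
def rot(a):
    a=np.array(a,float)
    return a if a.shape==(3,3) else R.from_quat([a[1],a[2],a[3],a[0]]).as_matrix()
def ray(c,px):
    u=cv2.undistortPoints(np.array(px,float).reshape(-1,1,2),np.array(c["K"],float),np.array(c["D"],float)).reshape(-1,2)
    d=np.c_[u,np.ones(len(u))]@rot(c["attitude"]).T
    return np.array(c["eye"],float),d
def onz(c,px,z):
    e,d=ray(c,px); return e+d*((z-e[2])/d[:,2])[:,None]
def proj(c,P):
    A=rot(c["attitude"]); P=np.array(P,float).reshape(-1,3)
    r=cv2.Rodrigues(A.T)[0]; t=-A.T@np.array(c["eye"],float)
    return cv2.projectPoints(P,r,t,np.array(c["K"],float),np.array(c["D"],float))[0].reshape(-1,2)
def tri(cs,pxs):
    M=np.zeros((3,3));b=np.zeros(3)
    for c,p in zip(cs,pxs):
        e,d=ray(c,p);d=d[0]/np.linalg.norm(d[0]);Q=np.eye(3)-np.outer(d,d);M+=Q;b+=Q@e
    return np.linalg.solve(M,b)
def save(n,im): cv2.imwrite("pics/"+n+".png",cv2.cvtColor(im,cv2.COLOR_RGB2BGR))
E
python3 - <<'E'
from h import *
print(grip_point_offset if not callable(grip_point_offset) else grip_point_offset())
s=sense();print({k:np.round(v,3) for k,v in s.items()})
ims=[]
for n in["scene","top","wrist"]:
    c=capture(n);save(n+"0",c["pixels"]);ims.append(c["pixels"]);print(n,np.round(c["eye"]),np.round(rot(c["attitude"])[:,2],2),c["K"][0][0])
    if n=="wrist":continue
    for t in["pin","tester","stand","mouse","spanner","block","ring"]:
        print(t,[(round(r["p"],2),np.round(r["point"]).tolist(),int(r["region"].sum())) for r in regions_of(n,t)])
E
```

```text
pics
18.700000000000003
{'time': np.float64(0.0), 'q': array([ 1.075,  0.6  , -0.003,  1.6  ,  0.002,  0.943, -0.08 ]), 'qd': array([ 0.001, -0.   , -0.   ,  0.001, -0.001,  0.003, -0.002]), 'tau': array([ 0.0000e+00, -7.7646e+01,  1.5650e+00, -2.5801e+01,  1.2000e-02,
        9.0000e-03,  0.0000e+00]), 'eef_pos': array([ 294.624, -661.913,  230.42 ]), 'tcp_rot': array([-0.001,  0.978,  0.208, -0.   ]), 'force': array([-1.042, -0.012,  0.229]), 'wrist_torque': array([ 0.024,  0.022, -0.012]), 'finger_force': np.float64(0.0), 'grip_width': np.float64(85.183)}
scene [850. 330. 838.] [-0.28 -0.49 -0.83] 419.11286442072134
pin [(0.86, [248.0, 144.0], 203), (0.74, [272.0, 195.0], 365), (0.62, [233.0, 122.0], 238)]
tester [(0.86, [272.0, 316.0], 16815)]
stand [(0.89, [246.0, 160.0], 1120)]
mouse [(0.95, [374.0, 213.0], 981)]
spanner [(0.64, [206.0, 252.0], 425)]
block [(0.93, [180.0, 175.0], 393)]
ring [(0.62, [269.0, 214.0], 121), (0.6, [297.0, 160.0], 62), (0.44, [261.0, 132.0], 75)]
top [ 478.  -96. 1047.] [ 0.11  0.01 -0.99] 370.79611970683817
pin [(0.78, [267.0, 208.0], 191), (0.67, [296.0, 265.0], 146), (0.64, [314.0, 199.0], 89), (0.6, [360.0, 214.0], 227), (0.45, [169.0, 137.0], 8713)]
tester [(0.65, [166.0, 139.0], 8751)]
stand [(0.85, [311.0, 201.0], 694)]
mouse [(0.93, [217.0, 270.0], 807)]
spanner [(0.86, [241.0, 143.0], 398), (0.33, [166.0, 139.0], 8582)]
block [(0.61, [339.0, 146.0], 358)]
ring [(0.61, [323.0, 219.0], 76), (0.61, [296.0, 261.0], 28), (0.5, [260.0, 190.0], 3)]
wrist [ 370. -628.  375.] [-0.3  -0.13 -0.95] 319.3698106015653
```

```bash
python3 - <<'E'
from h import *
a=cv2.imread("pics/scene0.png");b=cv2.imread("pics/top0.png")
cv2.imwrite("pics/m1.png",np.vstack([cv2.resize(a[80:290,130:420],(0,0),fx=2,fy=1.5)[:, :580],cv2.resize(b[100:320,100:390],(0,0),fx=2,fy=1.25)]))
cv2.imwrite("pics/m1.png",np.hstack([cv2.resize(a,(400,300)),cv2.resize(b,(400,300))]))
cv2.imwrite("pics/m2.png",np.hstack([cv2.resize(a[100:290,130:330],(0,0),fx=2,fy=2),cv2.resize(b[100:290,200:400],(0,0),fx=2,fy=2)]))
E
```

```text
(no output)
```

View pics/m1.png

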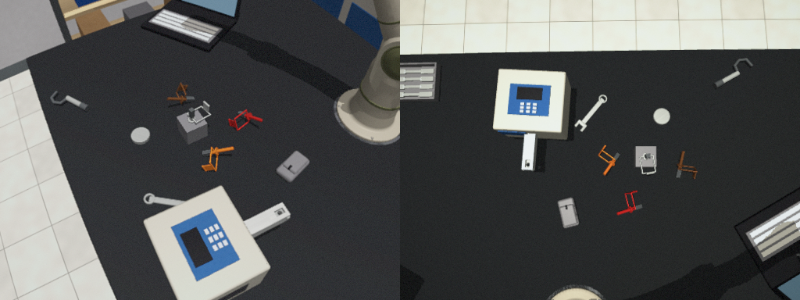

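View pics/m2.png

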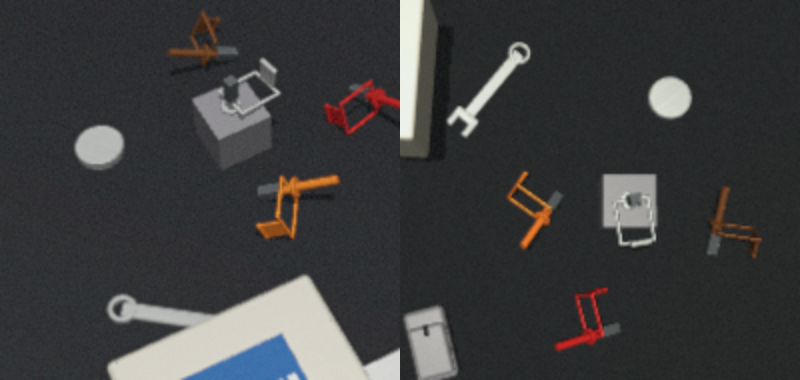

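The images show four pin-shaped things. The steel-grey one stands upright in the stand, at scene (248,144) and top (314,199). The others are brown at scene (233,122), orange at (272,195) and red at about (310,150). Only the steel pin fits the description, and its ring points towards the robot. The crop just viewed confirms this. The nose also points towards the robot.

```bash
python3 - <<'E'
from h import *
s=capture("scene");t=capture("top")
rs=[r for r in regions_of("scene","stand")][0];rt=regions_of("top","stand")[0]
print("wait")
hs=regions_of("scene","head");ht=regions_of("top","head")
for h in(hs,ht):print([(round(r["p"],2),np.round(r["point"],1).tolist()) for r in h])
print("pin top z100",onz(t,[314,199],95),"stand scene",onz(s,[246,160],45), "stand top", onz(t,rt["point"],62))
P=proj(t,[[600,0,0],[500,0,0]]);print(P)
# bright nose pixels in top
im=t["pixels"].astype(int);g=im.min(2)
m=(g>110).astype(np.uint8);m[:160]=0;m[:, :130]=0;m[225:]=0;m[:,200:]=0
ys,xs=np.nonzero(m);print(xs.min(),xs.max(),ys.min(),ys.max())
rect=cv2.minAreaRect(np.c_[xs,ys].astype(np.float32));b=cv2.boxPoints(rect);print(b,np.round(onz(t,b,115)))
nz=cv2.resize(cv2.cvtColor(t["pixels"],cv2.COLOR_RGB2BGR)[150:230,120:220],(0,0),fx=4,fy=4,interpolation=cv2.INTER_CUBIC)
n2=cv2.resize(cv2.cvtColor(s["pixels"],cv2.COLOR_RGB2BGR)[240:340,290:390],(0,0),fx=3.2,fy=3.2,interpolation=cv2.INTER_CUBIC)
cv2.imwrite("pics/n.png",np.hstack([nz,n2]))
E
```

```text
wait
[(0.91, [271.9, 197.0]), (0.84, [235.0, 124.7]), (0.69, [248.5, 142.7]), (0.64, [308.9, 147.4])]
[(0.61, [270.2, 209.7]), (0.6, [358.7, 216.8]), (0.59, [296.5, 265.8]), (0.53, [320.2, 200.9])]
pin top z100 [[ 567.8468927 -235.8950257   95.       ]] stand scene [[ 569.22158607 -237.0805869    45.        ]] stand top [[ 582.0592572  -227.43517427   62.        ]]
[[225.8302902  191.68348484]
 [225.80070426 226.95995276]]
130 199 160 217
[[130. 160.]
 [199. 160.]
 [199. 217.]
 [130. 217.]] [[671. 237. 115.]
 [669.  58. 115.]
 [523.  57. 115.]
 [524. 232. 115.]]
```

View pics/n.png

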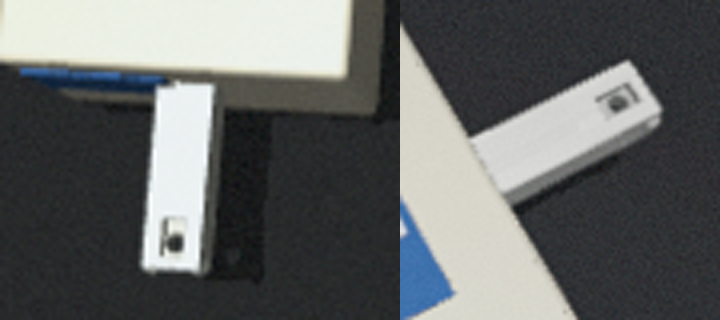

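The top crop shows the nose with its slot at crop (174,236). The dark hole inside sits slightly towards the free end. Next I move above the pin.

>>> servo_tool(moves=[[0.027,0.048,0,0,0,-0.0466,0.085],[0.027,0.048,0,0,0,-0.0466,0.085],[0.027,0.048,0,0,0,-0.0466,0.085],[0.027,0.048,0,0,0,-0.0466,0.085],[0.027,0.048,0,0,0,-0.0466,0.085],[0.027,0.048,0,0,0,-0.0466,0.085],[0.027,0.048,0,0,0,-0.0466,0.085],[0.027,0.048,0,0,0,-0.0466,0.085],[0.027,0.048,0,0,0,-0.0466,0.085],[0,0,0,0,0,0,0.085]])

```text
time: 2.4
eef_pos: [540.5, -225.1, 231.3]
tcp_rot: [-0.001, 1.0, 0.003, 0.001]
force: [-0.5, -1.2, -0.2]
grip_width: 85.2
finger_force: 0.0
```

```bash
python3 - <<'E'
from h import *
s=sense();print(s["time"],s["eef_pos"],s["tcp_rot"],s["q"])
w=capture("wrist");print(w["eye"],rot(w["attitude"]))
for t in["pin","head","stand","ring"]:
    print(t,[(round(r["p"],2),np.round(r["point"],1).tolist(),int(r["region"].sum())) for r in regions_of("wrist",t)])
cv2.imwrite("pics/w1.png",cv2.resize(cv2.cvtColor(w["pixels"],cv2.COLOR_RGB2BGR),(768,576)))
E
```

```text
2.4 [ 540.53804215 -225.13525979  231.26885174] [-8.98056652e-04  9.99993352e-01  3.48481652e-03  5.88098897e-04] [ 0.23984892  0.43202376  0.08316606  1.93040223 -0.05239634  0.78061413
 -1.21119881]
[ 622.49844005 -224.36823701  375.55520044] [[ 6.54400761e-03 -9.46662404e-01 -3.22160625e-01]
 [-9.99976632e-01 -6.83222439e-03 -2.36046004e-04]
 [-1.97761780e-03  3.22154641e-01 -9.46684993e-01]]
pin [(0.9, [392.3, 170.5], 1667), (0.86, [276.9, 162.9], 1762), (0.62, [227.8, 270.7], 1381), (0.6, [160.3, 139.4], 1547)]
head [(0.9, [228.9, 269.9], 1402), (0.84, [278.5, 161.4], 1677), (0.68, [158.6, 138.2], 1716), (0.6, [392.1, 165.5], 1609)]
stand [(0.67, [270.0, 133.5], 4002)]
ring [(0.97, [140.8, 124.8], 554), (0.97, [420.4, 181.7], 648), (0.74, [278.4, 194.1], 1280), (0.56, [228.3, 243.3], 555)]
```

View pics/w1.png

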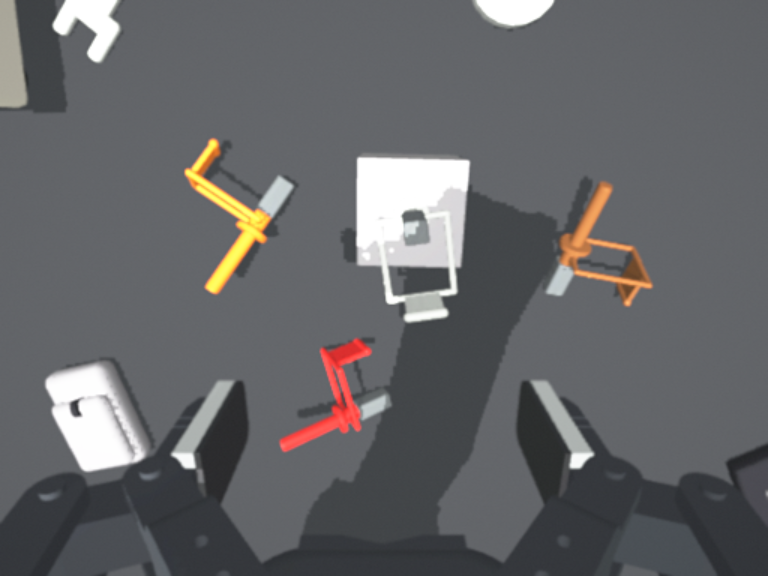

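The wrist view shows the steel pin's head at about (415,225) of the 768-wide view. Its stand-top corners are at (357,157), (469,158), (463,266) and (357,266), and its ring bar runs from (389,300) to (456,291).

```bash
python3 - <<'E'
from h import *
w=capture("wrist")
f=lambda p,z:np.round(onz(w,np.array(p)/1.5,z),1)
print("stand",f([[357,157],[469,158],[463,267],[357,266]],62))
b=f([[389,300],[456,291]],72);print("bar",b)
l=f([[381,214],[449,210]],72);print("legs",l)
u=b.mean(0)-l.mean(0);print("yaw ring dir",np.degrees(np.arctan2(u[1],u[0])), "bar", b[1]-b[0])
t=capture("top");T=f([[415,224]],103);print("head",T)
h=[(254.2+0,0)]
save("w2",w["pixels"])
c=cv2.cvtColor(w["pixels"],cv2.COLOR_RGB2BGR)[90:220,230:330]
cv2.imwrite("pics/w2.png",cv2.resize(c,(0,0),fx=4.5,fy=4.5,interpolation=cv2.INTER_CUBIC))
E
```

```text
stand [[ 599.3 -215.9   62. ]
 [ 598.5 -287.    62. ]
 [ 526.4 -286.8   62. ]
 [ 527.3 -214.5   62. ]]
bar [[ 506.2 -236.2   72. ]
 [ 512.5 -281.2   72. ]]
legs [[ 564.7 -231.    72. ]
 [ 567.1 -274.3   72. ]]
yaw ring dir -173.89344023488343 bar [  6.3 -45.    0. ]
head [[ 564.4 -250.6  103. ]]
```

View pics/w2.png

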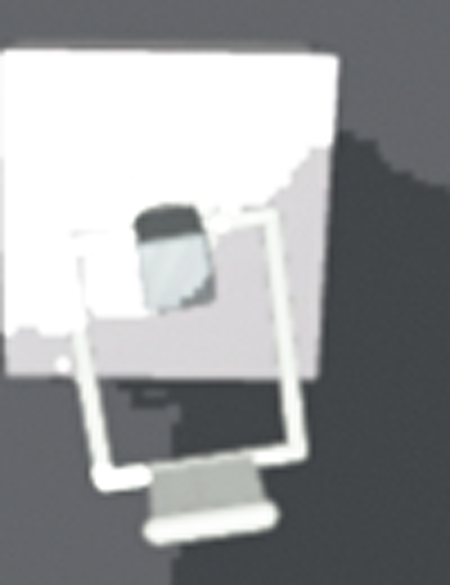

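>>> servo_tool(moves=[[0.008,-0.009,-0.025,0,0,0.042,0.06],[0.008,-0.009,-0.03,0,0,0.042,0.06],[0.0075,-0.008,-0.03,0,0,0.041,0.06],[0,0,-0.03,0,0,0,0.05],[0,0,-0.02,0,0,0,0.04],[0,0,-0.01,0,0,0,0.04],[0,0,0,0,0,0,0.04]])

```text
time: 3.62
eef_pos: [560.9, -256.8, 86.0]
tcp_rot: [-0.0, 0.998, 0.062, -0.0]
force: [-0.7, 0.2, -0.2]
grip_width: 40.1
finger_force: 0.0
```

```bash
python3 - <<'E'
from h import *
w=capture("wrist")
print(sense()["eef_pos"])
cv2.imwrite("pics/w3.png",cv2.resize(cv2.cvtColor(w["pixels"],cv2.COLOR_RGB2BGR)[120:384,100:420],(0,0),fx=2,fy=2))
E
```

```text
[ 561.29361158 -256.81133321   86.59851221]
```

View pics/w3.png

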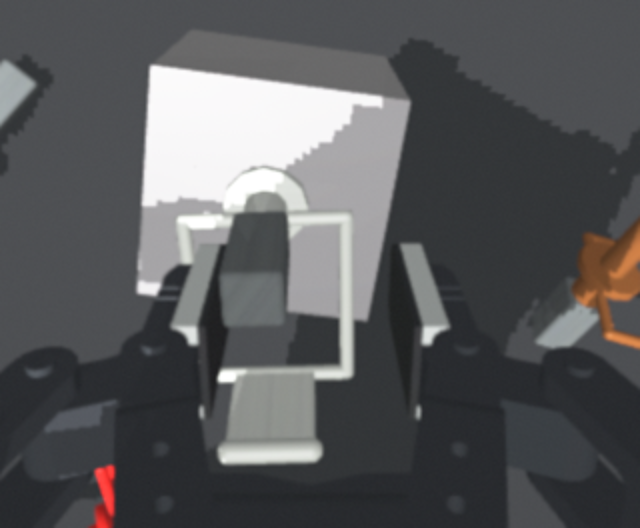

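The pin's head top is at about (253,298) in the crop, left of the fingers' middle at about 308. I'll measure the offset.

```bash
python3 - <<'E'
from h import *
w=capture("wrist");f=lambda p,z:np.round(onz(w,np.array(p,float)/2+[100,120],z),1)
print(sense()["eef_pos"],w["eye"])
print("head top",f([[222,272],[285,272],[285,325],[222,325]],110),f([[253.5,298.5]],110))
print("flange front",f([[265,168]],66), "stand",f([[152,66],[410,101]],62))
p=rot(sense()["tcp_rot"]);e=sense()["eef_pos"]
print("tool pt at z110 in crop",(proj(w,[[e[0],e[1],110]])-[100,120])*2)
E
```

```text
[ 561.5828751  -256.78358077   86.97812882] [ 642.80712976 -246.06877589  230.81788796]
head top [[ 570.4 -236.2  110. ]
 [ 572.1 -249.6  110. ]
 [ 558.8 -251.1  110. ]
 [ 557.1 -237.2  110. ]] [[ 564.7 -243.5  110. ]]
flange front [[ 578.2 -241.8   66. ]] stand [[ 602.1 -208.6   62. ]
 [ 601.  -279.    62. ]]
tool pt at z110 in crop [[311.99846761 317.07643336]]
```

>>> servo_tool(moves=[[0.0017,0.0065,0,0,0,0,0.04],[0.0017,0.0065,-0.001,0,0,0,0.04],[0,0,0,0,0,0,0.04],[0,0,0,0,0,0,0.025],[0,0,0,0,0,0,0.01],[0,0,0,0,0,0,0.01],[0,0,0,0,0,0,0.01],[0,0,0,0,0,0,0.01]], grip_force=50)

```text
time: 4.72
eef_pos: [564.8, -243.6, 85.4]
tcp_rot: [0.0, 0.998, 0.062, 0.0]
force: [-0.5, -0.6, 3.3]
grip_width: 13.0
finger_force: 50.3
```

>>> servo_tool(moves=[[0,0,0.008,0,0,0,0.01],[0,0,0.015,0,0,0,0.01],[0,0,0.025,0,0,0,0.01],[0,0,0.03,0,0,0,0.01],[0,0,0.03,0,0,0,0.01],[0,0,0.02,0,0,0,0.01],[0,0,0.01,0,0,0,0.01],[0,0,0,0,0,0,0.01]])

```text
time: 5.72
eef_pos: [564.9, -243.4, 224.0]
tcp_rot: [0.0, 0.998, 0.062, 0.001]
force: [-0.2, -0.9, -1.4]
grip_width: 12.6
finger_force: 49.7
```

```bash
python3 - <<'E'
from h import *
t=capture("top");s=capture("scene");e=np.array
L=onz(t,e([[157,85],[142,270]])/4+[120,150],115);Rr=onz(t,e([[208,272]])/4+[120,150],115)
print("top left edge",L,"yaw",np.degrees(np.arctan2(*(L[1]-L[0])[1::-1])),"right end",Rr,"slot",onz(t,e([[174,236]])/4+[120,150],115))
q=e([[472,140],[630,62],[662,108],[516,190]],float)-[400,0]
print("scene nose",onz(s,q/3.2+[290,240],115),"slot",onz(s,(e([[619.,102]])-[400,0])/3.2+[290,240],115))
print(sense()["eef_pos"])
E
```

```text
top left edge [[640.87030444 160.16833632 115.        ]
 [522.68790928 167.19866094 115.        ]] yaw 176.5956537377467 right end [[521.10648032 125.28906085 115.        ]] slot [[544.01231157 147.29044814 115.        ]]
scene nose [[630.13473862 126.37071598 115.        ]
 [522.19983919 134.61304382 115.        ]
 [524.08199885 168.04358507 115.        ]
 [625.68077984 164.13179268 115.        ]] slot [[543.43645243 151.67429454 115.        ]]
[ 564.33097936 -243.12249581  222.68957176]
```

>>> servo_tool(moves=[[-0.009,0.035,0,0,0,-0.0208,0.01],[-0.009,0.047,0,0,0,-0.0208,0.01],[-0.009,0.047,0,0,0,-0.0208,0.01],[-0.009,0.047,0,0,0,-0.0208,0.01],[-0.009,0.047,0,0,0,-0.0208,0.01],[-0.009,0.047,0,0,0,-0.0208,0.01],[-0.009,0.047,0,0,0,-0.0208,0.01],[-0.009,0.047,-0.005,0,0,-0.0208,0.01],[-0.009,0.028,-0.005,0,0,-0.0208,0.01],[0,0,0,0,0,0,0.01],[0,0,0,0,0,0,0.01],[0,0,0,0,0,0,0.01]])

```text
time: 7.32
eef_pos: [484.0, 147.5, 213.1]
tcp_rot: [0.0, 0.999, -0.032, -0.0]
force: [0.6, 0.4, -1.3]
grip_width: 12.8
finger_force: 49.7
```

```bash
python3 - <<'E'
from h import *
w=capture("wrist");s=sense()
print(s["time"],s["eef_pos"],s["tcp_rot"],w["eye"])
im=cv2.cvtColor(w["pixels"],cv2.COLOR_RGB2BGR);cv2.imwrite("pics/w4raw.png",im)
cv2.imwrite("pics/w4.png",cv2.resize(im,(768,576),interpolation=cv2.INTER_CUBIC))
E
```

```text
7.375 [483.99910354 147.49588681 213.22352374] [ 1.70769138e-04  9.99477668e-01 -3.23165729e-02 -4.39271449e-05] [565.97590563 142.64090953 357.3229083 ]
```

View pics/w4.png

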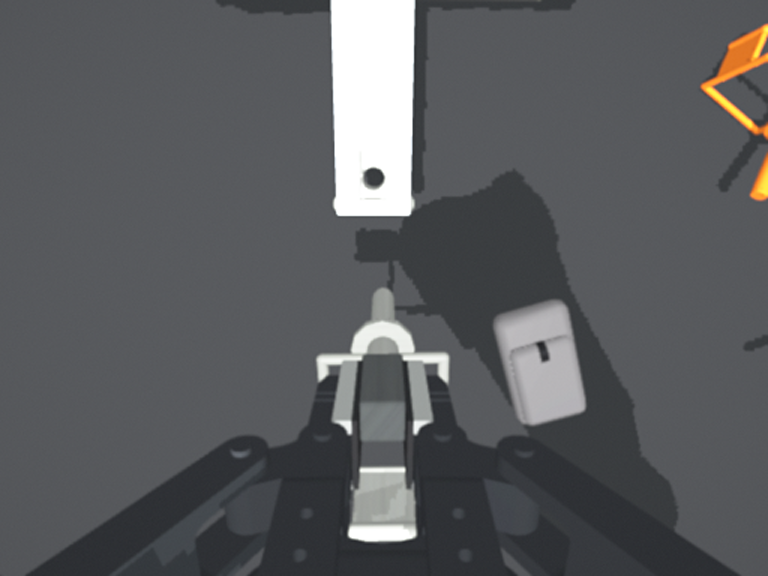

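The hole is at (373,178) in this view, the nose end is at row 215, and the pin tip is near (382,292). I'll measure these accurately.

```bash
python3 - <<'E'
from h import *
w=capture("wrist");s=sense();im=w["pixels"];g=im.astype(float).mean(2)
e=s["eef_pos"];Rt=rot(s["tcp_rot"])
def dump(r0,r1,c0,c1):
    for r in range(r0,r1):print(r,g[r,c0:c1].astype(int))
sub=255-g[104:136,232:268];sub=np.where(sub>100,sub,0)
m=cv2.moments(sub.astype(np.float32));hp=np.array([232+m["m10"]/m["m00"],104+m["m01"]/m["m00"]]);print("hole px",hp,(sub>100).sum())
hw=onz(w,hp,106);print("hole world",hw)
c=int(hp[0]);print("col",c,[(r,int(g[r,c])) for r in range(98,150)])
for r in (60,100,138):
    row=g[r,210:290];i=np.nonzero(row>170)[0];print(r,i.min()+210,i.max()+210)
    a=onz(w,[[i.min()+209.5,r],[i.max()+210.5,r]],115);print(a.round(1),a.mean(0).round(1))
print("tip rows");dump(188,200,244,268)
tip=e+np.array([0,0,-73.4]);print("pred tip px",proj(w,[tip]),"flange", proj(w,[e+[0,0,-23.4]]))
E
```

```text
hole px [248.88716289 118.12224865] 150
hole world [[540.26825473 148.68367948 106.        ]]
col 248 [(98, 255), (99, 255), (100, 255), (101, 255), (102, 255), (103, 255), (104, 255), (105, 255), (106, 255), (107, 255), (108, 255), (109, 255), (110, 255), (111, 207), (112, 96), (113, 59), (114, 60), (115, 61), (116, 61), (117, 62), (118, 62), (119, 61), (120, 60), (121, 59), (122, 61), (123, 73), (124, 115), (125, 148), (126, 213), (127, 255), (128, 255), (129, 255), (130, 255), (131, 254), (132, 223), (133, 254), (134, 255), (135, 255), (136, 255), (137, 255), (138, 255), (139, 255), (140, 255), (141, 255), (142, 255), (143, 253), (144, 97), (145, 87), (146, 91), (147, 91), (148, 91), (149, 91)]
60 222 274
[[582.8 164.9 115. ]
 [580.3 127.6 115. ]] [581.6 146.3 115. ]
100 223 274
[[555.5 166.8 115. ]
 [553.  128.8 115. ]] [554.2 147.8 115. ]
138 223 275
[[527.7 169.5 115. ]
 [525.1 129.3 115. ]] [526.4 149.4 115. ]
tip rows
188 [91 91 91 91 91 91 92 92 92 92 91 92 92 86 69 60 62 71 86 91 92 92 91 90]
189 [91 91 91 91 91 91 91 92 91 90 91 90 91 87 69 61 61 67 86 91 91 91 90 92]
190 
[... 379 characters left out ...]
91]
194 [ 91  91  90  91  92 102 123 144 153 155 155 155 157 159 159 145 115  87
  88  91  91  92  91  92]
195 [ 91  90  91  92  97 120 140 151 154 154 155 155 156 159 159 153 138 112
  94  91  91  91  91  91]
196 [ 91  91  90  91 103 133 147 151 153 154 155 156 156 159 158 154 145 128
 100  91  92  90  91  91]
197 [ 91  91  91  93 110 138 148 152 153 154 155 155 157 158 157 154 147 138
 108  91  91  91  92  91]
198 [ 91  91  91  96 117 141 147 153 154 154 154 155 156 158 158 153 149 141
 116  96  91  92  91  91]
199 [ 92  90  90  99 122 142 149 151 153 154 155 154 156 157 157 153 148 142
 118  97  92  91  92  91]
pred tip px [[254.94525363 201.56073193]] flange [[255.06294474 232.02574031]]
```

```bash
python3 - <<'E'
from h import *
w=capture("wrist");s=sense();g=w["pixels"].astype(float).mean(2)
e=s["eef_pos"];print(e)
th=np.linspace(0,2*np.pi,60);
def circ(r,z,dx=0):return proj(w,e+np.c_[r*np.cos(th)+dx,r*np.sin(th),0*th+z])
print("tip circ top row",circ(4.5,-73.4)[:,1].min(),circ(5,-71.4)[:,1].min(),"flange low",circ(12,-23.4)[:,1].min(),"flange up",circ(12,-19.4)[:,1].min(), "flange cols",circ(12,-23.4)[:,0].min(),circ(12,-23.4)[:,0].max())
print("col255",[(r,int(g[r,255])) for r in range(188,300,2)])
print("row flange",[(r,int(g[222,r])) for r in range(228,284,2)])
print("head top z: rows", proj(w,e+[[7,0,24.6],[-7,0,24.6],[7,7,24.6],[7,-7,24.6]]))
E
```

```text
[483.95495605 147.83394003 213.3023137 ]
tip circ top row 195.8075370858315 196.08911005498834 flange low 212.9857177164445 flange up 215.77063946698246 flange cols 234.33338671488448 275.7123576920189
col255 [(188, 91), (190, 91), (192, 147), (194, 154), (196, 154), (198, 155), (200, 154), (202, 153), (204, 154), (206, 154), (208, 154), (210, 153), (212, 157), (214, 217), (216, 238), (218, 236), (220, 239), (222, 239), (224, 193), (226, 158), (228, 160), (230, 159), (232, 158), (234, 159), (236, 100), (238, 80), (240, 81), (242, 82), (244, 82), (246, 81), (248, 83), (250, 81), (252, 82), (254, 81), (256, 81), (258, 80), (260, 81), (262, 80), (264, 81), (266, 83), (268, 104), (270, 120), (272, 125), (274, 126), (276, 126), (278, 126), (280, 123), (282, 122), (284, 123), (286, 123), (288, 122), (290, 124), (292, 123), (294, 100), (296, 90), (298, 91)]
row flange [(228, 91), (230, 91), (232, 92), (234, 90), (236, 129), (238, 208), (240, 239), (242, 239), (244, 239), (246, 238), (248, 239), (250, 239), (252, 239), (254, 239), (256, 239), (258, 239), (260, 239), (262, 238), (264, 238), (266, 238), (268, 238), (270, 235), (272, 191), (274, 110), (276, 90), (278, 91), (280, 91), (282, 91)]
head top z: rows [[254.1422203  266.77735152]
 [256.19050525 293.9180172 ]
 [237.96115765 267.68281306]
 [270.35931379 265.85792573]]
```

The pin has sagged about 0.06 rad in the grip, with the tip towards +x. I'll grip harder, tilt to correct it and check again.

>>> servo_tool(moves=[[0,0,0,0,0,0,0.01],[0,0,0,0,0.03,0,0.01],[0,0,0,0,0.028,0,0.01],[0,0,0,0,0,0,0.01],[0,0,0,0,0,0,0.01]], grip_force=90)

```text
time: 8.1
eef_pos: [483.7, 148.6, 213.1]
tcp_rot: [0.001, 0.999, -0.031, -0.029]
force: [-0.6, 0.1, -1.3]
grip_width: 12.4
finger_force: 87.7
```

```bash
python3 - <<'E'
from h import *
from scipy.optimize import least_squares
w=capture("wrist");s=sense();g=w["pixels"].astype(float).mean(2);e=s["eef_pos"];Rt=rot(s["tcp_rot"]);print(e,s["tcp_rot"])
def edge(line,lo,hi,thr,up=True):
    for i in range(lo,hi):
        a,b=line[i],line[i+1]
        if (a<thr<=b) if up else (a>=thr>b): return i+(thr-a)/(b-a)
c=255
cols=g[:,253:257].mean(1)
print("tip row",edge(cols,170,215,123), "flange row",edge(cols,200,240,200))
hc=edge(g[118],225,262,150,False),edge(g[118],245,270,150);print(hc)
for rr in(114,118,122):
  print(rr,g[rr,236:264].astype(int))
def pr(p):return proj(w,p)
# pin model: origin o=(TCP xy), tilt about y
th=np.linspace(0,2*np.pi,90)
def rows(t,pivot=18.7):
    z=Rt@[0,0,-1.];out=[]
    M=R.from_euler('y',t).as_matrix()
    g0=e+np.array(Rt@[0,0,-18.7])
    for r,zz in((4.5,-73.4-18.7),(12,-23.4+4-18.7),(12,-23.4-18.7)):
        P=g0+(M@np.c_[r*np.cos(th),r*np.sin(th),0*th+zz].T).T
        out.append(round(pr(P)[:,1].min(),2))
    return out
for t in(-.06,-.04,-.02,0,.02):print(t,rows(t))
end=edge(g[:,248],136,150,170,False);print("nose end",end,onz(w,[248,end],115))
E
```

```text
[483.63028534 148.59047987 213.17842476] [ 9.52265701e-04  9.99083666e-01 -3.14030943e-02 -2.90648632e-02]
tip row 191.3719806763285 flange row 213.57604562737643
(None, None)
114 [255 255 255 255 252 255 254 208 154 137 113  86  74  68  66  71  76  91
 120 154 212 255 255 255 255 255 255 255]
118 [255 255 255 255 249 254 255 255 255 255 250 245 232 224 220 229 247 255
 255 255 255 255 255 255 255 255 255 255]
122 [255 255 255 255 248 254 255 255 255 255 255 255 255 255 255 255 255 255
 255 255 255 255 255 255 255 255 255 255]
-0.06 [np.float64(181.96), np.float64(209.52), np.float64(206.05)]
-0.04 [np.float64(184.28), np.float64(210.54), np.float64(207.18)]
-0.02 [np.float64(186.61), np.float64(211.57), np.float64(208.33)]
0 [np.float64(188.94), np.float64(212.61), np.float64(209.49)]
0.02 [np.float64(191.28), np.float64(213.67), np.float64(210.67)]
nose end 136.02868852459017 [[522.30732108 151.1084014  115.        ]]
```

The tilt is now overcorrected by about 0.02 rad. I'll take that back, come closer and lower, and measure the hole relative to the pin.

>>> servo_tool(moves=[[0.01,0,-0.005,0,-0.02,0,0.01],[0.01,0,-0.005,0,0,0,0.01],[0.005,0,-0.002,0,0,0,0.01],[0,0,0,0,0,0,0.01],[0,0,0,0,0,0,0.01],[0,0,0,0,0,0,0.01]])

```text
time: 8.9
eef_pos: [508.6, 148.7, 201.4]
tcp_rot: [0.001, 0.999, -0.031, -0.019]
force: [0.3, -0.3, -1.8]
grip_width: 12.6
finger_force: 87.8
```

```bash
cat > m.py <<'E'
from h import *
w=capture("wrist");s=sense();g=w["pixels"].astype(float).mean(2);e=s["eef_pos"];Rt=rot(s["tcp_rot"]);print(e,s["tcp_rot"],s["force"])
g0=e+Rt@[0,0,-18.7]
tip=g0+[0,0,-73.4+-18.7];P=proj(w,[tip])[0];print("pred pin xy",g0[:2],"tip px",P)
cols=g[:,int(P[0])-1:int(P[0])+2].mean(1);print("tip edge pred",proj(w,[tip+[4.5,0,0]])[0])
r0=int(P[1]);print([(r,int(cols[r])) for r in range(r0-18,r0+4)])
for dr in (0,4):print("tip row",r0+dr,int(P[0])-14,g[r0+dr,int(P[0])-14:int(P[0])+15].astype(int))
H=proj(w,[[539.5,148.8,106]])[0];print("hole guess",H);a,b=int(H[1]),int(H[0])
for r in range(a-13,a+14):print(r,b-14,g[r,b-14:b+15].astype(int))
for r in (a-40,a-5):
    i=np.nonzero(g[r,b-50:b+50]>170)[0]+b-50;print("nose",r,onz(w,[[i.min()-.5,r],[i.max()+.5,r]],115).mean(0).round(1))
cc=[(r,int(g[r,b+6])) for r in range(a+5,a+45)];print(cc)
E
python3 m.py
```

```text
[508.5711113  148.64829778 201.39761498] [ 5.73141639e-04  9.99328385e-01 -3.13277778e-02 -1.90005586e-02] [-0.00605732 -0.27274053 -1.16447995]
pred pin xy [509.28192645 148.6474567 ] tip px [254.87435596 196.97077128]
tip edge pred [254.481847   191.17866467]
[(178, 42), (179, 43), (180, 42), (181, 43), (182, 42), (183, 42), (184, 42), (185, 42), (186, 43), (187, 42), (188, 42), (189, 42), (190, 42), (191, 51), (192, 70), (193, 76), (194, 76), (195, 76), (196, 76), (197, 76), (198, 76), (199, 76)]
tip row 196 240 [44 42 42 43 42 43 42 41 49 65 72 75 76 75 77 76 77 80 77 76 72 62 48 42
 40 40 42 42 42]
tip row 200 240 [41 43 42 42 43 44 42 46 60 69 73 73 75 75 76 77 76 77 78 75 73 69 54 37
 35 40 42 41 43]
hole guess [252.07002623 149.00043266]
136 238 [242 243 240 214 170 140 158 218 227 227 228 227 226 226 226 226 226 227
 227 228 229 229 217 163 176 220 239 242 241]
137 238 [242 243 240 214 170 139 158 217 227 227 227 227 226 226 227 226 225 226
 227 228 228 228 217 176 179 219 239 242 241]
138 238 [242 243 239 214 170 140 153 204 225 227 227 227 226 226 227 226 225 227
 227 227 
[... 2903 characters left out ...]
 126 127
 127 128 129 128 122 118 132 139 150 154 155]
162 238 [241 242 241 226 156 107 107 127 132 128 111 103 104 105 105 106 106 106
 105 106 105 104 102 107 129 141 150 155 155]
nose 109 [570.  146.8 115. ]
nose 144 [545.4 148.8 115. ]
[(154, 101), (155, 114), (156, 125), (157, 132), (158, 136), (159, 135), (160, 137), (161, 129), (162, 105), (163, 91), (164, 104), (165, 135), (166, 147), (167, 154), (168, 155), (169, 156), (170, 156), (171, 157), (172, 156), (173, 146), (174, 100), (175, 46), (176, 22), (177, 25), (178, 25), (179, 27), (180, 26), (181, 24), (182, 26), (183, 27), (184, 28), (185, 26), (186, 25), (187, 25), (188, 26), (189, 27), (190, 27), (191, 33), (192, 52), (193, 73)]
```

The prediction matches the picture. The hole is at about (539.5, 148.7) and the pin is at (509.3, 148.65), so I go over by 30 mm and lower to just above the drawbar.

>>> servo_tool(moves=[[0.01,0,0,0,0,0,0.01],[0.01,0,0,0,0,0,0.01],[0.0103,0.0001,0,0,0,0,0.01],[0,0,0,0,0,0,0.01],[0,0,-0.004,0,0,0,0.01],[0,0,-0.004,0,0,0,0.01],[0,0,-0.004,0,0,0,0.01],[0,0,-0.003,0,0,0,0.01],[0,0,-0.002,0,0,0,0.01],[0,0,-0.002,0,0,0,0.01],[0,0,0,0,0,0,0.01]])

```text
time: 10.32
eef_pos: [539.0, 148.7, 182.2]
tcp_rot: [0.001, 0.999, -0.031, -0.019]
force: [-0.2, -0.0, -0.7]
grip_width: 12.3
finger_force: 87.8
```

>>> servo_tool(moves=[[0,0,-0.0015,0,0,0,0.01],[0,0,-0.0015,0,0,0,0.01],[0,0,-0.0015,0,0,0,0.01],[0,0,-0.0015,0,0,0,0.01],[0,0,0,0,0,0,0.01]])

```text
time: 10.95
eef_pos: [539.0, 148.7, 176.1]
tcp_rot: [0.001, 0.999, -0.031, -0.019]
force: [0.4, -0.5, -0.7]
grip_width: 11.9
finger_force: 87.8
```

The tip is below the drawbar's top with no force, so I continue down.

>>> servo_tool(moves=[[0,0,-0.0018,0,0,0,0.01],[0,0,-0.0018,0,0,0,0.01],[0,0,-0.0018,0,0,0,0.01],[0,0,-0.0018,0,0,0,0.01],[0,0,-0.0018,0,0,0,0.01],[0,0,-0.0018,0,0,0,0.01]])

```text
time: 11.7
eef_pos: [539.0, 148.7, 165.3]
tcp_rot: [0.001, 0.999, -0.031, -0.019]
force: [-0.3, 0.5, -1.7]
grip_width: 12.4
finger_force: 87.8
```

>>> servo_tool(moves=[[0,0,-0.0018,0,0,0,0.01],[0,0,-0.0018,0,0,0,0.01],[0,0,-0.0018,0,0,0,0.01],[0,0,-0.0018,0,0,0,0.01],[0,0,-0.0018,0,0,0,0.01],[0,0,-0.0018,0,0,0,0.01]])

```text
time: 12.45
eef_pos: [539.0, 148.8, 154.5]
tcp_rot: [0.001, 0.999, -0.031, -0.019]
force: [-0.7, -0.3, -1.1]
grip_width: 12.3
finger_force: 87.8
```

>>> servo_tool(moves=[[0,0,-0.0018,0,0,0,0.01],[0,0,-0.0018,0,0,0,0.01],[0,0,-0.0018,0,0,0,0.01],[0,0,-0.0018,0,0,0,0.01],[0,0,-0.0018,0,0,0,0.01],[0,0,-0.0018,0,0,0,0.01],[0,0,-0.0012,0,0,0,0.01]])

```text
time: 13.32
eef_pos: [539.0, 148.8, 142.5]
tcp_rot: [0.001, 0.999, -0.031, -0.019]
force: [-0.4, 0.2, -1.0]
grip_width: 12.2
finger_force: 87.8
```

>>> servo_tool(moves=[[0,0,-0.001,0,0,0,0.01],[0,0,-0.001,0,0,0,0.01]])

```text
time: 13.58
eef_pos: [539.1, 148.8, 140.7]
tcp_rot: [0.001, 0.999, -0.031, -0.019]
force: [0.3, 0.6, -1.3]
grip_width: 12.5
finger_force: 87.8
```

>>> servo_tool(moves=[[0,0,-0.0007,0,0,0,0.01],[0,0,-0.0006,0,0,0,0.01]])

```text
time: 13.82
eef_pos: [539.0, 148.8, 139.4]
tcp_rot: [0.001, 0.999, -0.031, -0.019]
force: [-0.1, -0.6, -1.2]
grip_width: 12.2
finger_force: 87.8
```

>>> servo_tool(moves=[[0,0,-0.0005,0,0,0,0.01],[0,0,-0.0004,0,0,0,0.01]])

```text
time: 14.08
eef_pos: [539.0, 148.8, 138.5]
tcp_rot: [0.001, 0.999, -0.031, -0.019]
force: [0.1, -0.4, -1.2]
grip_width: 12.0
finger_force: 87.8
```

>>> servo_tool(moves=[[0,0,-0.0004,0,0,0,0.01],[0,0,-0.0004,0,0,0,0.01]])

```text
time: 14.32
eef_pos: [539.1, 148.7, 138.3]
tcp_rot: [0.0, 0.999, -0.031, -0.019]
force: [-2.4, 0.1, 9.8]
grip_width: 12.3
finger_force: 89.3
```

The flange touched at the expected height with 10 N. I release and rise.

>>> servo_tool(moves=[[0,0,0,0,0,0,0.025],[0,0,0,0,0,0,0.035],[0,0,0,0,0,0,0.04],[0,0,0.01,0,0,0,0.04],[0,0,0.03,0,0,0,0.04],[0,0,0.03,0,0,0,0.04],[0,0,0,0,0,0,0.04],[0,0,0,0,0,0,0.04]])

```text
time: 15.32
eef_pos: [538.8, 148.7, 207.7]
tcp_rot: [0.001, 0.999, -0.031, -0.019]
force: [0.3, 0.1, -0.0]
grip_width: 40.1
finger_force: 0.0
```

```bash
python3 - <<'E'
from h import *
w=capture("wrist");s=sense();print(s["eef_pos"],s["force"],s["grip_width"])
o=np.array([539.5,148.7,115])
print("pred head top",proj(w,[o+[7,7,48],o+[7,-7,48],o+[-7,-7,48],o+[-7,7,48]]).round(), "tab",proj(w,[o+[-55,3.4,38]]),"flange",proj(w,[o+[12,0,4]]))
sc=capture("scene")
A=cv2.cvtColor(w["pixels"],cv2.COLOR_RGB2BGR)[150:384,130:390];B=cv2.cvtColor(sc["pixels"],cv2.COLOR_RGB2BGR)[200:317,270:400]
cv2.imwrite("pics/p.png",np.hstack([cv2.resize(A,(400,360)),cv2.resize(B,(400,360),interpolation=cv2.INTER_CUBIC)]))
E
```

```text
[538.60414836 148.67118156 207.26893707] [-0.18563163  0.00854608 -0.83419153] 40.33448104879965
pred head top [[243. 204.]
 [265. 203.]
 [267. 223.]
 [245. 224.]] tab [[255.05798569 276.28848385]] flange [[253.84423954 174.70548102]]
```

View pics/p.png

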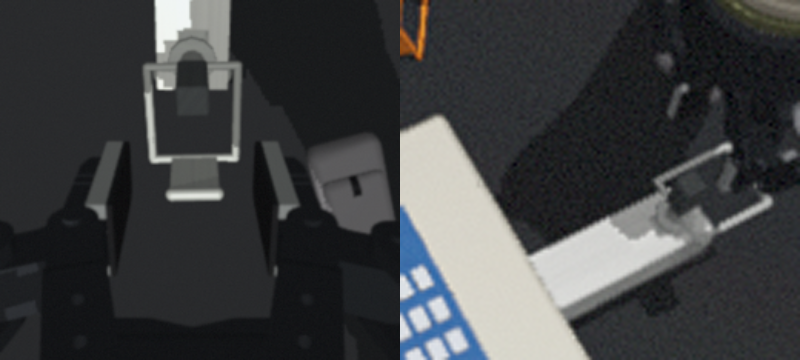

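The pin is seated, with the flange on the nose and the ring level towards the robot. The tab is at wrist pixel (256,277), as predicted (255,276). Next I shut the fingers, lean the tool and go above the tab.

>>> servo_tool(moves=[[-0.014,0.0008,0,0,-0.06,0,0.02],[-0.014,0.0008,0,0,-0.06,0,0],[-0.014,0.0008,0,0,-0.06,0,0],[-0.015,0.0009,0,0,-0.06,0,0],[0,0,0,0,-0.06,0,0],[0,0,-0.015,0,0,0,0],[0,0,-0.015,0,0,0,0],[0,0,0,0,0,0,0],[0,0,0,0,0,0,0]], grip_force=30)

```text
time: 16.55
eef_pos: [482.0, 151.9, 177.6]
tcp_rot: [-0.004, 0.991, -0.031, 0.13]
force: [-0.2, -0.2, 0.7]
grip_width: 0.2
finger_force: 0.0
```

```bash
python3 - <<'E'
from h import *
s=sense();print(s["eef_pos"],rot(s["tcp_rot"])[:,2],s["q"].round(2),s["force"],s["grip_width"])
E
```

```text
[482.02501501 151.90918577 177.62577101] [ 2.58462559e-01 -4.76067352e-04 -9.66021159e-01] [-0.68  0.36  0.23  2.34  0.16  0.22 -2.25] [-0.20400378 -0.16619776  0.71332315] 0.23083826735205237
```

>>> servo_tool(moves=[[0,0,-0.01,0,0,0,0],[0,0,-0.008,0,0,0,0],[0,0,-0.004,0,0,0,0],[0,0,-0.004,0,0,0,0],[0,0,-0.004,0,0,0,0],[0,0,-0.004,0,0,0,0],[0,0,-0.004,0,0,0,0],[0,0,-0.004,0,0,0,0]])

```text
time: 17.55
eef_pos: [482.2, 152.3, 136.1]
tcp_rot: [-0.004, 0.991, -0.031, 0.13]
force: [-0.4, -0.3, 1.5]
grip_width: -0.3
finger_force: 0.6
```

>>> servo_tool(moves=[[0,0,-0.004,0,0,0,0],[0,0,-0.004,0,0,0,0],[0,0,-0.004,0,0,0,0],[0,0,-0.004,0,0,0,0],[0,0,-0.003,0,0,0,0]])

```text
time: 18.18
eef_pos: [485.8, 153.8, 125.0]
tcp_rot: [-0.002, 0.992, -0.032, 0.124]
force: [-0.6, -0.9, 0.1]
grip_width: 0.4
finger_force: 0.5
```

```bash
python3 - <<'E'
from h import *
s=sense();print(s["eef_pos"],s["q"].round(3),s["force"])
E
```

```text
[485.77473932 153.77570001 125.0043522 ] [-0.6    0.472  0.143  2.362  0.521  0.106 -2.627] [-0.55009824 -0.88839081  0.14715593]
```

The tilted pose ran into joint limits: q6 is at 0.11 and q7 at −2.63. A downward push with less lean should be enough to close the ring, so I reduce the tilt.

>>> servo_tool(moves=[[0,0,0.003,0,0.06,0,0],[0.002,-0.002,0,0,0.06,0,0],[0,0,0,0,0,0,0],[0,0,0,0,0,0,0]])

```text
time: 18.68
eef_pos: [487.4, 151.3, 127.8]
tcp_rot: [0.0, 0.997, -0.032, 0.065]
force: [0.4, -0.1, 0.3]
grip_width: -0.2
finger_force: 0.0
```

```bash
cat > st.py <<'E'
from h import *
s=sense();e=s["eef_pos"];M=rot(s["tcp_rot"]);print(s["time"],e.round(1),"z",M[:,2].round(3),"x",M[:,0].round(3),s["q"].round(3),s["force"].round(1))
d=e[:2]-[539.5,148.7];print("u",-d[0]*.998+d[1]*.057,"v",d[1]*.998+d[0]*.057)
E
python3 st.py
```

```text
18.675 [487.4 151.3 127.8] z [ 0.129 -0.005 -0.992] x [ 0.99  -0.063  0.129] [-0.343  0.476 -0.149  2.262  0.427  0.321 -2.506] [ 0.4 -0.1  0.3]
u 52.15603397634687 v -0.3741232155489054
```

>>> servo_tool(moves=[[0,0,-0.004,0,0,0,0],[0,0,-0.004,0,0,0,0],[0,0,-0.004,0,0,0,0],[0,0,-0.004,0,0,0,0],[0,0,-0.004,0,0,0,0],[0,0,-0.004,0,0,0,0],[0,0,0,0,0,0,0]])

```text
time: 19.55
eef_pos: [487.5, 151.6, 103.7]
tcp_rot: [0.0, 0.997, -0.031, 0.064]
force: [0.3, -0.1, -0.0]
grip_width: -0.1
finger_force: 0.1
```

```bash
python3 st.py
```

```text
19.55 [487.5 151.6 103.7] z [ 0.128 -0.005 -0.992] x [ 0.99  -0.062  0.128] [-0.382  0.52  -0.097  2.28   0.451  0.254 -2.529] [ 0.3 -0.1 -0. ]
u 52.084710552632934 v -0.08118591561707245
```

>>> servo_tool(moves=[[0.001,0,-0.004,0,0,0,0],[0.001,0,-0.004,0,0,0,0],[0.001,0,-0.003,0,0,0,0],[0.001,0,-0.003,0,0,0,0],[0.0005,0,-0.002,0,0,0,0]])

```text
time: 20.18
eef_pos: [492.9, 151.9, 88.2]
tcp_rot: [-0.0, 0.997, -0.031, 0.065]
force: [1.8, -0.5, 5.4]
grip_width: -0.2
finger_force: 2.2
```

```bash
python3 st.py;python3 - <<'E'
from h import *
sc=capture("scene");w=capture("wrist")
B=cv2.cvtColor(sc["pixels"],cv2.COLOR_RGB2BGR)[200:320,270:400];A=cv2.cvtColor(w["pixels"],cv2.COLOR_RGB2BGR)[100:384,100:412]
cv2.imwrite("pics/r.png",np.hstack([cv2.resize(A,(400,364)),cv2.resize(B,(394,364),interpolation=cv2.INTER_CUBIC)]))
E
```

```text
20.175 [492.9 151.9  88.2] z [ 0.13  -0.004 -0.992] x [ 0.99  -0.062  0.13 ] [-0.4    0.553 -0.066  2.281  0.463  0.214 -2.537] [ 1.8 -0.5  5.4]
u 46.67319963919504 v 0.5484176771371878
```

View pics/r.png

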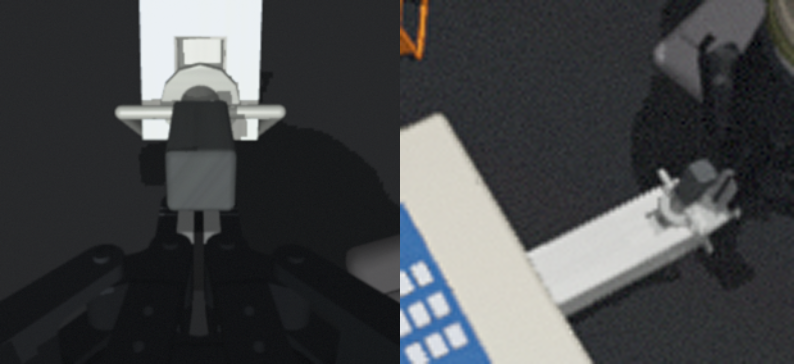

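The ring is well down along the nose's flanks, the pin is upright, and there is 5 N at the balls. I continue gently.

>>> servo_tool(moves=[[0,0,-0.002,0,0,0,0],[0,0,-0.002,0,0,0,0],[0,0,-0.002,0,0,0,0],[0,0,-0.002,0,0,0,0]])

```text
time: 20.78
eef_pos: [492.3, 151.8, 80.1]
tcp_rot: [0.0, 0.997, -0.031, 0.065]
force: [3.3, -0.1, 4.6]
grip_width: 0.2
finger_force: 2.3
```

>>> servo_tool(moves=[[0,0,-0.002,0,0,0,0],[0,0,-0.002,0,0,0,0]])

```text
time: 21.02
eef_pos: [491.4, 151.5, 75.7]
tcp_rot: [0.0, 0.997, -0.031, 0.064]
force: [-0.3, 0.4, 0.4]
grip_width: 0.2
finger_force: 0.5
```

```bash
python3 st.py
```

```text
21.025 [491.4 151.5  75.7] z [ 0.128 -0.005 -0.992] x [ 0.99  -0.062  0.128] [-0.42   0.577 -0.039  2.291  0.471  0.18  -2.544] [-0.3  0.4  0.4]
u 48.132252355157796 v 0.03431558843466043
```

The ring clicked past the balls and the force dropped. I back off, go lower, then push it sideways against the end stop.

>>> servo_tool(moves=[[-0.004,0,0,0,0,0,0],[-0.002,0,-0.004,0,0,0,0],[0,0,-0.004,0,0,0,0],[0.003,0,0,0,0,0,0],[0.003,0,0,0,0,0,0]])

```text
time: 21.65
eef_pos: [491.9, 151.5, 67.9]
tcp_rot: [0.0, 0.997, -0.031, 0.064]
force: [-2.4, 0.1, -0.7]
grip_width: 0.4
finger_force: 1.0
```

>>> servo_tool(moves=[[0.0015,0,0,0,0,0,0],[0.0015,0,0,0,0,0,0]])

```text
time: 21.9
eef_pos: [494.9, 151.5, 68.0]
tcp_rot: [0.0, 0.997, -0.031, 0.064]
force: [-2.9, -0.6, -2.6]
grip_width: 0.0
finger_force: 1.4
```

```bash
python3 st.py; python3 - <<'E'
from h import *
o=np.array([539.5,148.7,115.]);n=np.array([-.998,.057,0]);sd=np.array([.057,.998,0])
for cam in("scene","top"):
    c=capture(cam)
    for t in("ring","tab"):
        print(cam,t,[(round(r["p"],2),np.round(r["point"]).tolist(),int(r["region"].sum())) for r in regions_of(cam,t)])
    for th in(1.2,1.3,1.4,1.47):
        u=55*np.cos(th)+28*np.sin(th);z=125-55*np.sin(th)+28*np.cos(th)
        print(th,proj(c,[[*(o+n*u+k*sd)[:2],z] for k in(-12,12)]).round(1).tolist())
E
```

```text
21.9 [494.9 151.5  68. ] z [ 0.128 -0.005 -0.992] x [ 0.99  -0.062  0.128] [-0.426  0.594 -0.026  2.289  0.474  0.163 -2.545] [-2.9 -0.6 -2.6]
u 44.71870218517427 v 0.22164416397315545
scene ring [(0.71, [267.0, 214.0], 144), (0.67, [297.0, 156.0], 75), (0.63, [231.0, 113.0], 132)]
scene tab [(0.72, [301.0, 156.0], 90), (0.66, [231.0, 111.0], 78), (0.62, [363.0, 280.0], 42), (0.47, [269.0, 215.0], 120)]
1.2 [[371.9, 260.9], [378.9, 270.7]]
1.3 [[369.7, 262.7], [376.6, 272.6]]
1.4 [[367.3, 264.6], [374.2, 274.4]]
1.47 [[365.6, 265.9], [372.4, 275.7]]
top ring [(0.66, [376.0, 215.0], 22), (0.5, [167.0, 220.0], 79)]
top tab [(0.65, [260.0, 193.0], 23)]
1.2 [[169.3, 229.5], [160.1, 229.0]]
1.3 [[169.8, 227.8], [160.7, 227.3]]
1.4 [[170.3, 226.0], [161.2, 225.6]]
1.47 [[170.6, 224.7], [161.6, 224.2]]
```

>>> servo_tool(moves=[[0.001,0,0,0,0,0,0],[0.001,0,0,0,0,0,0]])

```text
time: 22.45
eef_pos: [495.8, 151.3, 67.7]
tcp_rot: [0.001, 0.998, -0.031, 0.063]
force: [-5.4, -0.1, -4.3]
grip_width: 0.1
finger_force: 3.7
```

>>> servo_tool(moves=[[0.0008,0,0,0,0,0,0],[0,0,0,0,0,0,0]])

```text
time: 22.7
eef_pos: [496.0, 151.1, 67.4]
tcp_rot: [0.001, 0.998, -0.031, 0.063]
force: [-6.1, 0.7, -4.8]
grip_width: 0.1
finger_force: 3.9
```

The finger face is now at u ≈ 33.4 mm, which is the end-stop position. I back off and check.

>>> servo_tool(moves=[[-0.004,0,0,0,0,0,0],[-0.015,0,0,0,0,0,0],[-0.02,0,0.01,0,0,0,0],[-0.02,0,0.04,0,0,0,0],[0,0,0.05,0,0,0,0],[0,0,0.05,0,0,0,0],[0,0,0.02,0,0,0,0],[0,0,0,0,0,0,0],[0,0,0,0,0,0,0]])

```text
time: 23.82
eef_pos: [438.0, 151.4, 237.7]
tcp_rot: [0.0, 0.997, -0.031, 0.064]
force: [0.3, 0.2, 0.5]
grip_width: 0.3
finger_force: 0.0
```

```bash
python3 st.py; python3 - <<'E'
from h import *
o=np.array([539.5,148.7,115.]);n=np.array([-.998,.057,0]);sd=np.array([.057,.998,0])
w=capture("wrist")
for t in("ring","tab"):print(t,[(round(r["p"],2),np.round(r["point"]).tolist()) for r in regions_of("wrist",t)])
im=cv2.cvtColor(w["pixels"],cv2.COLOR_RGB2BGR)
x,y=proj(w,[[500,151,80]])[0].astype(int);y0=max(0,min(y-75,384-150));x0=max(0,min(x-100,512-200))
big=cv2.resize(im[y0:y0+150,x0:x0+200],(800,600),interpolation=cv2.INTER_CUBIC)
for th,col in((1.3,(0,0,255)),(1.4,(0,255,255)),(1.47,(0,255,0))):
    u=55*np.cos(th)+28*np.sin(th);z=125-55*np.sin(th)+28*np.cos(th)
    P=proj(w,[[*(o+n*u+k*sd)[:2],z] for k in(-12,12)]);print(th,P.round(1).tolist())
    for p in P:cv2.circle(big,tuple(((p-[x0,y0])*4).astype(int)),3,col,-1)
cv2.imwrite("pics/z.png",big)
E
```

```text
23.825 [438.  151.4 237.7] z [ 0.128 -0.005 -0.992] x [ 0.99  -0.062  0.129] [-0.278  0.248 -0.274  2.238  0.255  0.571 -2.382] [0.3 0.2 0.5]
u 101.42596368796382 v -3.0851921396322464
ring [(0.87, [473.0, 29.0]), (0.86, [250.0, 108.0])]
tab [(0.83, [473.0, 31.0]), (0.6, [253.0, 104.0])]
1.3 [[264.5, 130.1], [239.5, 130.3]]
1.4 [[264.4, 125.1], [239.6, 125.2]]
1.47 [[264.3, 121.4], [239.7, 121.5]]
```

View pics/z.png

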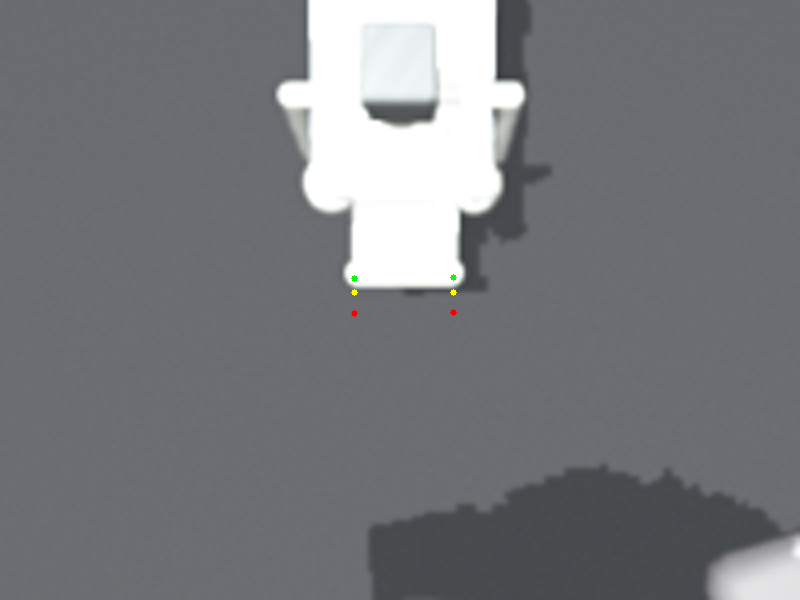

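```bash
python3 - <<'E'
from h import *
o=np.array([539.5,148.7,115.]);n=np.array([-.998,.057,0]);sd=np.array([.057,.998,0])
w=capture("wrist");g=w["pixels"].astype(float).mean(2)
x,y=proj(w,[[500,151,80]])[0].astype(int);y0=max(0,min(y-75,384-150));x0=max(0,min(x-100,512-200))
f=lambda P:((proj(w,P)-[x0,y0])*4).round().tolist()
print("head top corners",f([o+n*a+sd*b+[0,0,48] for a,b in((-7,7),(-7,-7),(7,-7),(7,7))]))
print("nose end",f([o+n*19+sd*18,o+n*19-sd*18]))
for th in(1.35,1.4,1.47):
    ax=np.array([np.cos(th),-np.sin(th)]);tb=np.array([np.sin(th),np.cos(th)])
    for nm,r in(("surface at 28",25),("centre at 28",28)):
        q=ax*55+tb*r
        print(th,nm,"outer row",max(f([o+n*(q[0]+3*np.cos(k))+[0,0,10+q[1]+3*np.sin(k)]])[0][1] for k in np.linspace(0,6.28,40)))
E
```

```text
head top corners [[352.0, 26.0], [435.0, 26.0], [435.0, 112.0], [353.0, 112.0]]
nose end [[312.0, 205.0], [484.0, 204.0]]
1.35 surface at 28 outer row 303.0
1.35 centre at 28 outer row 315.0
1.4 surface at 28 outer row 293.0
1.4 centre at 28 outer row 305.0
1.47 surface at 28 outer row 278.0
1.47 centre at 28 outer row 290.0
```

```bash
python3 - <<'E'
from h import *
o=np.array([539.5,148.7,115.]);n=np.array([-.998,.057,0]);sd=np.array([.057,.998,0])
w=capture("wrist");g=w["pixels"].astype(float).mean(2)
f=lambda u,v,z:proj(w,[[*(o+n*u+sd*v)[:2],z]])[0].round(1).tolist()
print("ball",f(16,21.5,100),f(16,-21.5,100),"ball low/out",f(19,20,100))
print("hinge",f(0,22,125),f(0,-22,125))
for th in(1.2,1.3,1.4,1.47):
    c,s=np.cos(th),np.sin(th);print(th,"bar corner",f(55*c,22,125-55*s),f(55*c,-22,125-55*s),"mid leg",f(30*c,22,125-30*s),f(30*c,-22,125-30*s))
print("x0,y0",(proj(w,[[500,151,80]])[0].astype(int)-[100,75]))
c0=int(f(0,22,125)[0])-6
for r in range(50,106,2):print(r,c0,g[r,c0:c0+20].astype(int))
E
```

```text
ball [227.4, 101.2] [276.2, 100.9] ball low/out [229.2, 104.7]
hinge [223.7, 78.0] [279.0, 77.7]
1.2 bar corner [229.3, 107.5] [275.0, 107.2] mid leg [227.0, 95.5] [276.6, 95.2]
1.3 bar corner [229.4, 102.0] [274.9, 101.8] mid leg [227.0, 92.3] [276.6, 92.0]
1.4 bar corner [229.4, 96.4] [274.9, 96.1] mid leg [227.0, 88.9] [276.5, 88.6]
1.47 bar corner [229.3, 92.4] [274.9, 92.1] mid leg [227.0, 86.5] [276.5, 86.3]
x0,y0 [152  53]
50 217 [109 109 110 109 109 108 108 109 108 106 106 192 255 255 255 255 255 255
 255 255]
52 217 [109 108 109 108 109 108 109 110 107 106 106 193 255 255 255 255 255 255
 255 255]
54 217 [109 108 109 108 109 107 108 108 109 106 106 193 255 255 255 255 255 255
 255 255]
56 217 [108 108 109 108 108 108 109 108 108 106 106 194 255 255 255 255 255 255
 255 255]
58 217 [108 109 110 109 108 109 109 108 109 107 106 194 255 255 255 255 255 255
 255 255]
60 217 [109 108 109 108 109 108 109 108 107 107 106 195 255 255 255 255 255 255
 255 255]
62 217 [108 110 109 108 107 108 109 109 110 107 106 191 255 255 255 255 255 255
 255 255]
64 217 [109 108 109 108 108 109 108 
[... 1156 characters left out ...]
9 109 110 109 109 110 135 174 189 255 255 255 255 255 255
 255 255]
92 217 [109 109 109 109 110 109 109 109 108 111 126 175 255 255 255 255 255 255
 255 255]
94 217 [109 109 109 109 109 108 110 108 107 106 152 250 255 255 255 255 255 255
 255 255]
96 217 [110 111 108 109 109 110 110 108 108 127 227 255 255 255 255 255 255 255
 255 255]
98 217 [109 109 108 109 110 109 108 108 108 135 233 255 255 255 255 255 255 255
 255 255]
100 217 [111 109 108 109 108 109 111 109 108 113 183 255 255 255 255 255 255 255
 255 255]
102 217 [109 108 109 109 110 109 109 110 108 107 114 168 244 255 255 255 255 253
 253 254]
104 217 [109 109 109 108 109 110 110 109 109 109 108 108 121 155 196 226 238 241
 236 209]
```

The ring leg's slope in the image is 0.42 columns per row. The model gives 0.39 at 1.47 rad and 0.31 at 1.40 rad, so the ring is at its stop. The head and flange are where expected, and the robot touches nothing.

```bash
python3 -c "
from h import *
print(close_job())"
```

```text
the job is handed in; nothing more can be done
None
```

The job is handed in: the pin is seated through slot and drawbar with its flange on the nose, and by the final camera check the ring is closed at its end stop with the robot clear. The judge's verdict was not returned.

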